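# Make up the cell-passage kit and the microscope kit

### The job

Make up two kits from the things on the bench: the wide screw-cap reagent bottle and the tall slim screw-cap tube go in the tray with the two round wells, the small dropper bottle and the little box of cover slips go in the tray with the two four-cornered compartments. Put one thing in each well or compartment, upright and flat on its floor, in whichever of the tray's two places you like; knock none of them over, and leave the tally counter where it is.

Things in the scene. Friction and masses are not known exactly. Their poses are not given: they have to be found in the camera images.
- round_tray: Grey kit tray fixed to the bench, 162 mm (y) x 84 mm (x) x 12 mm, 174 mm over the end tabs. Origin: centre of its underside, z up. Two round wells, 72 mm in diameter, at x = 0, y = +39 and -39 mm; floors 4 mm and rims 12 mm above the underside. y within 0.08 rad of world y. Either tray may be in either of two places: on the left, or further ahead.
- square_tray: Grey kit tray fixed to the bench, 162 mm (y) x 84 mm (x) x 12 mm, 174 mm over the end tabs. Origin: centre of its underside, z up. Two four-cornered compartments, each 75 mm (x) by 72 mm (y), at x = 0, y = +39 and -39 mm; floors 4 mm and rims 12 mm above the underside. y within 0.08 rad of world y. Either tray may be in either of two places: on the left, or further ahead.
- reagent_bottle: Wide round media bottle with a screw cap, standing upright: body 50 mm in diameter up to about 75 mm, then a shoulder and a cap about 35 mm wide; 104 mm high, about 0.11 kg. Origin: centre of its underside, z up. Grasp the body between 35 and 70 mm up. Bottle, tube and dropper bottle swap places: two ahead, one far to the right.
- tall_tube: Tall slim lab tube with skirt and screw cap, standing upright: 33 mm in diameter (grasp width over its whole height), 116 mm high, about 45 g. Origin: centre of its underside, z up.
- dropper: Small dropper bottle standing upright: brown round body 29 mm in diameter up to about 40 mm, above it a narrower dark nozzle; 79 mm high, about 40 g. Origin: centre of its underside, z up. Grasp the body 15 to 40 mm up.
- slip_box: Small plain white box of cover slips, lid shut (fixed): 33 mm (x) by 55 mm (y) by 26 mm high, 70 g, lying flat. Origin: centre of its underside, z up, y along its length. Grasp it across the 33 mm; things up to 116 mm high may stand 80 mm away. (Beyond the things, cardboard boxes 85 mm high stand at the back from x = 0.46 m, and a window sill 0.18 m up from x = 0.63 m.)
- tally: Bystander, loose, to be left alone: hand tally counter, a low drum 45 mm in diameter and 26 mm high with a ring and a knob (54 x 76 mm over all). Origin: within 10 mm of the drum's centre, on the underside. It and the slip box, next to it, swap places.

How it is judged:
By the outcome, as a careful person would: the job done as asked, in the order asked, and still so for the second after the job is handed in, with the robot touching nothing.
It also fails if it takes over 115 s, if anything falls off the work surface, if the arm or the gripper's body presses on something with over 40 N, if the wrist force passes 120 N, or if a joint passes its speed limit or range.

### The arm

A 6-joint arm with a two-finger parallel gripper is mounted at the origin on the work surface; the furniture and walls round the work are solid. World frame = base frame: x ahead of the robot, y to its left, z up, the work surface at z = 0. Lengths are in m, angles in rad, forces in N, time in s.
With the tool pointing down it reaches from about 0.325 to 0.925 m from the base axis. Payload 3.1 kg.
Tool frame: the origin (TCP) lies at the very end of the fingers, on their centre line; the grasp point (between the pads) lies 19 mm behind it; z points along the fingers, y is the line along which they close (so a half turn about z gives the same grasp; the last joint's range is limited). The gripper opens to 85 mm and grips with 20 to 120 N. Pads are 22 mm wide; open, the fingers measure 114 mm over their backs; the gripper's body (76 mm by 85 mm) begins 54 mm behind the grasp point. The pads swing forward as they close: fully open they stand 13 mm farther back than shut.
Start: joints at [1.228, 0.217, 1.613, -0, 1.311, -0.112], TCP at [0.143, 0.608, 0.231] pointing down, gripper open.
Joint ranges: [-2.75, 2.75], [-0.78, 2.1], [0.31, 2.55], [-1.13, 4.27], [0.13, 2.63], [-2.58, 2.58]. Speed limits (rad/s): [2.79, 2.79, 3.14, 3.14, 3.14, 3.14].

### API

Orientations are given as a rotation vector (axis times angle).
In Python, from plant import * gives the robot as it stands.
- The arm moves only by the tool carry_out, never from a script. Its argument "series" is a list of rows, each a list of 3 entries, a list of its own where there are three numbers: the finger opening in m, from 0 to 0.0854, then the shift along the tool's x, y, z in m, then the turn about the tool's z in rad. A call has exactly 10 rows; each row shifts and turns the commanded pose from where the row before left it, along the tool's axes as they then stand; what a row does not reach is not made up. A row lasts 1/12 s, in which the tool goes at most 41.7 mm and 7.16 degrees, less where a joint would pass 70% of its speed; a pose out of reach is approached as far as the arm can. A call with a gripper value outside its range is refused whole. The fingers move at their own pace and stop on an object; "grip_force" is the grip in N (left out, the last holds). Time passes only in rows, so rows that do not move let the fingers close, or fill a call up. It gives the time, the measured TCP pose, the force, the opening and the grip force at its end, in the units of the state.
- get_state(): the state, without advancing time (a new reading comes with each control period).
- get_image(name): name is "side" or "top"; returns a dict with "image" (480x640x3 uint8, blue, green, red), "fx", "fy", "cx", "cy" (pixels), "k1" (the pictures are not rectified: a ray, as slopes to the right and down, at radius r is drawn at 1 + k1 r^2 times it, then the intrinsics apply), "extrinsics" (4x4, takes a point from world to camera coordinates). Camera axes: x right, y down, z forward; pixel columns grow to the right and rows downward; lengths in m; the calibration is good to about 2 mm. A picture is of the moment at which its call begins. There is no depth.
- close_job(): hands the job in; it is judged then, once.
The state is a dict: "time": time; "joint_positions": joint angles; "qvel": joint speeds; "tau": joint torques, N m; "position": TCP position; "tcp_rot": TCP orientation; "force": force on the tool from outside, world axes, zero at the start; "torque": the same for the moment, N m; "width": opening from 0.0 (shut) to 1.0 (fully open); "gripper_force": force on a finger pad.
Only numpy, scipy, OpenCV 4.12 (cv2) and the standard library are available. Lean on these libraries where they do the work, as an engineer would, in place of code of your own. Each camera call takes 0.05 s, during which the arm holds its last target. There are 200 camera calls.

## Working session

There is one attempt and no reset: what is moved stays moved. The work goes in short steps, Python scripts to look and compute and a tool call to move; the robot and the scene stay as the last step left them, time stands still between calls to the robot, and variables do not carry over. Pictures are saved under pics/ and viewed, at most 14 in all, crops included, and the job is handed in when it is done.

Besides the shell and the picture viewer there is one more tool, called after "Request:" as a command line: name --argument value ..., lists and objects as JSON in quotes. carry_out: Moves the arm, as the interface text tells. Its arguments: {"type":"object","properties":{"series":{"type":"array","items":{"type":"array"}},"grip_force":{"type":"number"}},"required":["series"]}

```bash
mkdir -p pics
python3 - <<'E'
from plant import *
import cv2,numpy as np
s=get_state();print({k:np.round(v,3) for k,v in s.items()})
for n in("side","top"):
    d=get_image(n);cv2.imwrite(f"pics/{n}0.png",d["image"]);np.savez(f"{n}0.npz",**d)
    print(n,d["fx"],d["cx"],d["cy"],d["k1"],np.round(d["extrinsics"],3).tolist())
E
```

```text
{'time': np.float64(0.0), 'joint_positions': array([ 1.228,  0.216,  1.612, -0.   ,  1.312, -0.112]), 'qvel': array([ 0.   , -0.   ,  0.   , -0.001, -0.001, -0.001]), 'tau': array([-4.4000e-02, -3.6671e+01, -2.7902e+01,  0.0000e+00, -2.1200e-01,
       -3.0000e-03]), 'position': array([0.143, 0.609, 0.232]), 'tcp_rot': array([3.62e-01, 3.12e+00, 2.00e-03]), 'force': array([ 0.309,  0.412, -0.235]), 'torque': array([0.023, 0.045, 0.006]), 'gripper_force': np.float64(2.612), 'width': np.float64(0.999)}
side 449.04535038043997 316.94920992781175 244.97282901249955 -0.06780284759569921 [[0.913, -0.408, -0.003, -0.406], [-0.246, -0.545, -0.802, 0.116], [0.326, 0.733, -0.598, 0.822], [0.0, 0.0, 0.0, 1.0]]
top 529.500724286494 328.42903768645 242.7684312472012 -0.05018821100788026 [[-0.021, -1.0, 0.001, -0.024], [-0.997, 0.021, -0.074, 0.435], [0.074, -0.002, -0.997, 1.348], [0.0, 0.0, 0.0, 1.0]]
```

View pics/top0.png

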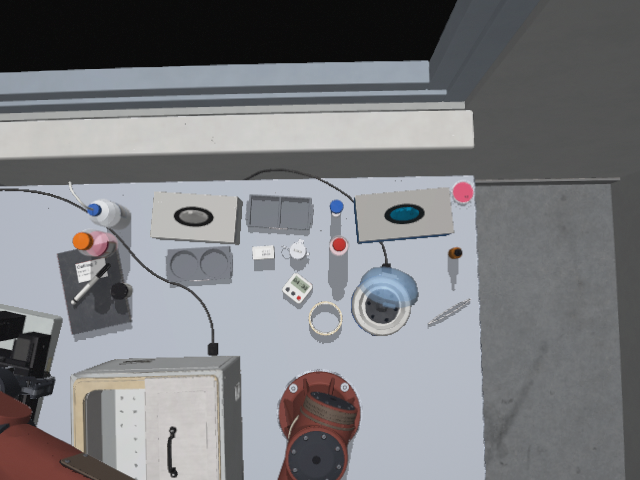

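View pics/side0.png

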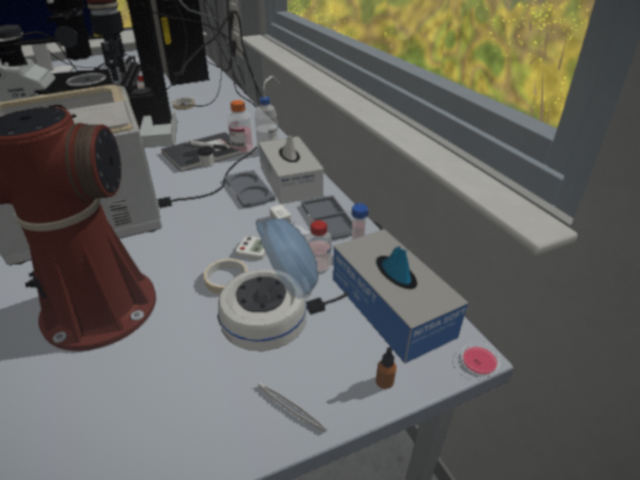

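The top view shows the round tray at (199,266), the square tray at (280,213), the slip box at (263,254) and the tally at (297,250). The blue cap is at (336,207), the red cap at (339,245) and the dropper at (455,253). I'll crop in to identify the two capped things.

Run:
```python
import cv2,numpy as np
t=cv2.imread("pics/top0.png")[180:300,150:350];s=cv2.imread("pics/side0.png")[170:290,210:410]
cv2.imwrite("pics/crop0.png",cv2.resize(np.vstack([t,s]),None,fx=2.5*1,fy=2.5,interpolation=cv2.INTER_CUBIC))
```

```text
(no output)
```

View pics/crop0.png

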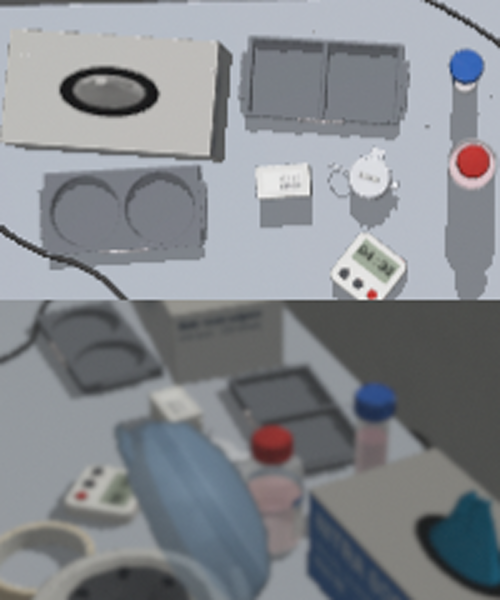

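The crop settles it: the red-capped wide bottle is the reagent bottle (cap about (339,245)) and the blue-capped slim one is the tube (about (336,207)). The slip box lies with its length along y.

```bash
cat > h.py <<'E'
import cv2,numpy as np
from scipy.spatial.transform import Rotation as R
def load(n):return dict(np.load(n+".npz"))
def ray(d,uv):
    k=float(d["k1"]);K=np.array([[d["fx"],0,d["cx"]],[0,d["fy"],d["cy"]],[0,0,1.]])
    uv=np.array(uv,float).reshape(-1,1,2)
    p=cv2.undistortPoints(uv,K,np.array([k,0,0,0,0.]))[:,0]
    E=d["extrinsics"];v=np.c_[p,np.ones(len(p))]@E[:3,:3]
    return -E[:3,:3].T@E[:3,3],v
def plane(d,uv,z):
    o,v=ray(d,uv);return (o+v*((z-o[2])/v[:,2])[:,None])[:,:2]
def proj(d,X):
    c=d["extrinsics"][:3]@np.r_[X,1];p=c[:2]/c[2];p=p*(1+d["k1"]*p@p)
    return p*[d["fx"],d["fy"]]+[d["cx"],d["cy"]]
def tri(a,ua,b,ub):
    o1,v1=ray(a,ua);o2,v2=ray(b,ub);A=np.c_[v1[0],-v2[0]]
    s=np.linalg.lstsq(A,o2-o1,rcond=None)[0];p,q=o1+v1[0]*s[0],o2+v2[0]*s[1]
    return (p+q)/2,np.linalg.norm(p-q)
def blob(m,box):
    x0,y0,x1,y1=box;z=np.zeros_like(m);z[y0:y1,x0:x1]=m[y0:y1,x0:x1]
    c=max(cv2.findContours(z,0,1)[0],key=cv2.contourArea);return c
def cen(c):
    M=cv2.moments(c);return np.array([M["m10"],M["m01"]])/M["m00"]
def hsv(d,lo,hi):return cv2.inRange(cv2.cvtColor(d["image"],cv2.COLOR_BGR2HSV),lo,hi)
E
python3 - <<'E'
from h import *
np.set_printoptions(precision=4,suppress=True)
T=load("top0");S=load("side0")
red=blob(hsv(T,(0,150,90),(10,255,255))|hsv(T,(170,150,90),(180,255,255)),(320,225,360,260))
blu=blob(hsv(T,(105,120,70),(125,255,255)),(320,190,350,222))
reds=blob(hsv(S,(0,150,60),(10,255,255))|hsv(S,(170,150,60),(180,255,255)),(300,215,340,245))
blus=blob(hsv(S,(105,120,50),(125,255,255)),(345,195,375,225))
for n,a,b,h in(("reag",red,reds,.104),("tube",blu,blus,.116)):
    print(n,cen(a),cv2.boundingRect(a),cen(b),"plane",plane(T,cen(a),h),"tri",tri(T,cen(a),S,cen(b)))
br=blob(hsv(T,(3,100,30),(20,255,200)),(440,240,470,265));brs=blob(hsv(S,(3,130,30),(20,255,255)),(370,350,405,395))
print("drop",cen(br),cv2.boundingRect(br),plane(T,cen(br),.04),"tri",tri(T,cen(br),S,cen(brs)),cv2.boundingRect(brs))
w=blob(hsv(T,(0,0,205),(180,30,255)),(248,240,278,264));r=cv2.minAreaRect(w)
print("box",r,plane(T,r[0],.026),plane(T,cv2.boxPoints(r),.026).tolist())
cr=lambda p:np.array(p)/2.5+[150,180]
print("sq",plane(T,cr([[247,38],[407,43],[403,127],[244,121],[325.5,81.5]]),.012),"mid",plane(T,cr([[327,43],[324,122]]),.012))
print("rnd",plane(T,cr([[85,211],[160,208]]),.012))
g=cv2.cvtColor(T["image"],6)
for nm,b in(("sq",(240,185,320,240)),("rnd",(160,240,236,290))):
    m=cv2.inRange(g,60,150);c=blob(m,b);print(nm,cv2.minAreaRect(c),cv2.contourArea(c))
# obstacles
print("tissueR",plane(T,[[355,195],[358,241],[453,236],[447,190]],.085),"tissueL",plane(T,[[152,241],[239,242],[240,196]],.085),"glove",plane(T,[[375,268],[352,303]],.1),plane(T,[[375,268]],.2))
E
```

```text
reag [338.6535 244.4056] (333, 239, 12, 12) [318.5536 225.3472] plane [[ 0.4235 -0.0578]] tri (array([ 0.4232, -0.0577,  0.1002]), np.float64(0.0013076005439170502))
tube [335.9709 206.2038] (330, 200, 13, 13) [359.5624 210.2451] plane [[ 0.5147 -0.0532]] tri (array([ 0.5148, -0.0529,  0.1078]), np.float64(0.0023198717281882643))
drop [452.6205 253.2277] (449, 248, 12, 11) [[ 0.3995 -0.3476]] tri (array([ 0.4038, -0.3539,  0.0212]), np.float64(0.007571473569021238)) (382, 365, 13, 10)
box ((262.6106262207031, 251.6593017578125), (12.439053535461426, 20.953487396240234), 86.18592071533203) [[0.4146 0.1352]] [[0.42930833566495374, 0.16289817083780397], [0.4317433732948096, 0.10929996364766817], [0.3999274807389545, 0.10762144022951023], [0.39748795272004434, 0.16112693548868603]]
sq [[0.5635 0.1713]
 [0.5546 0.0046]
 [0.4669 0.0104]
 [0.4766 0.1752]
 [0.516  0.09  ]] mid [[0.5564 0.0879]
 [0.4738 0.0922]]
rnd [[0.3867 0.3411]
 [0.3882 0.2631]]
sq ((279.0799560546875, 214.56002807617188), (67.67342376708984, 38.05243682861328), 3.1798300743103027) 2372.5
rnd ((196.1123046875, 268.02154541015625), (41.10329055786133, 73.2204360961914), 86.8201675415039) 2396.5
tissueR [[ 0.546  -0.1013]
 [ 0.4322 -0.1058]
 [ 0.4395 -0.3395]
 [ 0.5539 -0.3292]] tissueL [[0.443  0.4004]
 [0.436  0.1856]
 [0.5497 0.1822]] glove [[ 0.3649 -0.1442]
 [ 0.2822 -0.0867]] [[ 0.3625 -0.1353]]
```

```bash
cat > r.py <<'E'
from plant import *
from h import *
import sys
def state():
    s=get_state();M=R.from_rotvec(s["tcp_rot"]).as_matrix();return s,np.array(s["position"]),np.arctan2(M[1,1],M[0,1]),M
def plan(wps,w):
    """wps: list of (x,y,z,psi,nrows); prints rows in tool axes"""
    s,p,psi,M=state();print("t %.2f p %s psi %.3f w %.3f gf %.1f tilt %s"%(s["time"],np.round(p,4),psi,s["width"],s["gripper_force"],np.round(M[:,2],3)))
    out=[]
    for x,y,z,q,n in wps:
        t=np.array([x,y,z])
        for i in range(n):
            d=(t-p)/(n-i);dq=(q-psi)/(n-i)
            c,sn=np.cos(psi),np.sin(psi);X=np.array([-sn,c,0]);Y=np.array([c,sn,0])
            v=np.round([d@X,d@Y,-d[2]],3);a=round(-dq,2)
            p=p+X*v[0]+Y*v[1]-[0,0,v[2]];psi-=a;out.append([w,v.tolist(),a])
    for i in range(0,len(out),10):print(str(out[i:i+10]).replace(" ",""))
E
python3 -c "
from r import *
plan([(.40,.38,.25,.9,10),(.4235,-.058,.20,0,15),(.4235,-.058,.043,0,5)],.085)"
```

```text
t 0.10 p [0.1431 0.6088 0.2323] psi 1.340 w 0.998 gf 3.1 tilt [ 0.     0.001 -1.   ]
[[0.085,[-0.03,-0.016,-0.002],np.float64(0.04)],[0.085,[-0.031,-0.015,-0.002],np.float64(0.04)],[0.085,[-0.031,-0.014,-0.002],np.float64(0.05)],[0.085,[-0.032,-0.012,-0.002],np.float64(0.04)],[0.085,[-0.033,-0.011,-0.002],np.float64(0.05)],[0.085,[-0.033,-0.01,-0.002],np.float64(0.04)],[0.085,[-0.034,-0.008,-0.001],np.float64(0.05)],[0.085,[-0.034,-0.006,-0.002],np.float64(0.04)],[0.085,[-0.034,-0.005,-0.001],np.float64(0.05)],[0.085,[-0.034,-0.004,-0.002],np.float64(0.04)]]
[[0.085,[-0.019,-0.022,0.003],np.float64(0.06)],[0.085,[-0.021,-0.021,0.003],np.float64(0.06)],[0.085,[-0.022,-0.019,0.003],np.float64(0.06)],[0.085,[-0.023,-0.018,0.003],np.float64(0.06)],[0.085,[-0.024,-0.017,0.003],np.float64(0.06)],[0.085,[-0.025,-0.015,0.004],np.float64(0.06)],[0.085,[-0.026,-0.014,0.003],np.float64(0.06)],[0.085,[-0.027,-0.012,0.004],np.float64(0.06)],[0.085,[-0.027,-0.01,0.003],np.float64(0.06)],[0.085,[-0.028,-0.009,0.004],np.float64(0.06)]]
[[0.085,[-0.028,-0.007,0.003],np.float64(0.06)],[0.085,[-0.029,-0.005,0.004],np.float64(0.06)],[0.085,[-0.029,-0.004,0.003],np.float64(0.06)],[0.085,[-0.029,-0.002,0.004],np.float64(0.06)],[0.085,[-0.029,-0.0,0.003],np.float64(0.06)],[0.085,[-0.0,-0.0,0.031],np.float64(0.0)],[0.085,[-0.0,-0.0,0.032],np.float64(0.0)],[0.085,[-0.0,-0.0,0.031],np.float64(0.0)],[0.085,[-0.0,-0.0,0.032],np.float64(0.0)],[0.085,[-0.0,-0.0,0.031],np.float64(0.0)]]
```

Request:
carry_out --series '[[0.085, [-0.03, -0.016, -0.002], 0.04], [0.085, [-0.031, -0.015, -0.002], 0.04], [0.085, [-0.031, -0.014, -0.002], 0.05], [0.085, [-0.032, -0.012, -0.002], 0.04], [0.085, [-0.033, -0.011, -0.002], 0.05], [0.085, [-0.033, -0.01, -0.002], 0.04], [0.085, [-0.034, -0.008, -0.001], 0.05], [0.085, [-0.034, -0.006, -0.002], 0.04], [0.085, [-0.034, -0.005, -0.001], 0.05], [0.085, [-0.034, -0.004, -0.002], 0.04]]' --grip_force 25

```text
time: 0.93
position: [0.4001, 0.3778, 0.2478]
tcp_rot: [-1.037, -2.964, 0.003]
force: [1.2, 0.1, -4.7]
width: 0.996
gripper_force: 0.0
```

Request:
carry_out --series '[[0.085, [-0.019, -0.022, 0.003], 0.06], [0.085, [-0.021, -0.021, 0.003], 0.06], [0.085, [-0.022, -0.019, 0.003], 0.06], [0.085, [-0.023, -0.018, 0.003], 0.06], [0.085, [-0.024, -0.017, 0.003], 0.06], [0.085, [-0.025, -0.015, 0.004], 0.06], [0.085, [-0.026, -0.014, 0.003], 0.06], [0.085, [-0.027, -0.012, 0.004], 0.06], [0.085, [-0.027, -0.01, 0.003], 0.06], [0.085, [-0.028, -0.009, 0.004], 0.06]]'

```text
time: 1.77
position: [0.4148, 0.0859, 0.2151]
tcp_rot: [-1.867, -2.525, 0.001]
force: [0.7, 0.3, -5.7]
width: 0.994
gripper_force: 0.0
```

Request:
carry_out --series '[[0.085, [-0.028, -0.007, 0.003], 0.06], [0.085, [-0.029, -0.005, 0.004], 0.06], [0.085, [-0.029, -0.004, 0.003], 0.06], [0.085, [-0.029, -0.002, 0.004], 0.06], [0.085, [-0.029, 0, 0.003], 0.06], [0.085, [0, 0, 0.01], 0], [0.085, [0, 0, 0.01], 0], [0.085, [0, 0, 0.01], 0], [0.085, [0, 0, 0], 0], [0.085, [0, 0, 0], 0]]'

```text
time: 2.6
position: [0.4226, -0.0567, 0.1677]
tcp_rot: [-2.217, -2.221, 0.002]
force: [0.3, -0.5, -5.2]
width: 0.996
gripper_force: 0.0
```

```bash
python3 -c "
from r import *
plan([(.4235,-.058,.043,0,9)],.085)
d=get_image('side');cv2.imwrite('pics/s1.png',d['image']);d=get_image('top');cv2.imwrite('pics/t1.png',d['image'])"
```

```text
t 2.60 p [ 0.4226 -0.0567  0.1677] psi 0.002 w 0.996 gf 0.0 tilt [-0.003  0.001 -1.   ]
[[0.085,[-0.0,0.0,0.014],np.float64(0.0)],[0.085,[-0.0,0.0,0.014],np.float64(0.0)],[0.085,[-0.0,0.0,0.014],np.float64(0.0)],[0.085,[-0.0,0.0,0.014],np.float64(0.0)],[0.085,[-0.0,0.0,0.014],np.float64(0.0)],[0.085,[-0.0,0.0,0.014],np.float64(0.0)],[0.085,[-0.0,0.0,0.014],np.float64(0.0)],[0.085,[-0.001,0.0,0.013],np.float64(0.0)],[0.085,[-0.0,0.001,0.014],np.float64(0.0)]]
```

View pics/s1.png

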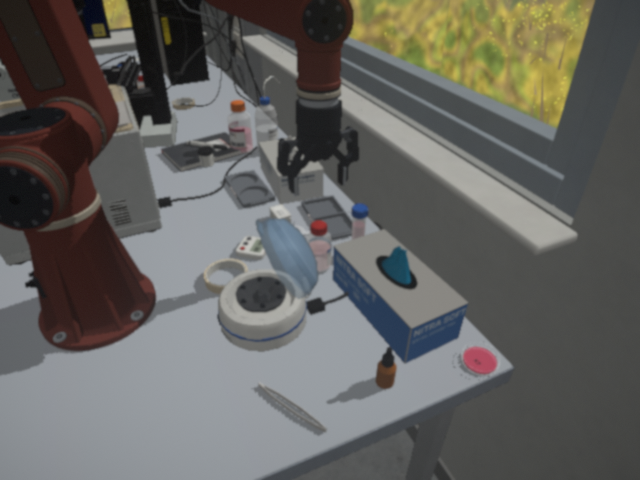

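The gripper hovers over the red-capped bottle (about (319,245)), and the fingers at (285..355,160) straddle it. I'm going down with TCP z about 0.038, then closing.

Request:
carry_out --series '[[0.085, [-0.001, 0.001, 0.018], 0], [0.085, [0, 0, 0.018], 0], [0.085, [0, 0, 0.018], 0], [0.085, [0, 0, 0.018], 0], [0.085, [0, 0, 0.018], 0], [0.085, [0, 0, 0.015], 0], [0.085, [0, 0, 0.013], 0], [0.085, [0, 0, 0.012], 0], [0.085, [0, 0, 0], 0], [0.085, [0, 0, 0], 0]]'

```text
time: 3.53
position: [0.4248, -0.0586, 0.0393]
tcp_rot: [-2.22, -2.222, 0.001]
force: [-0.3, -0.5, -5.6]
width: 0.999
gripper_force: 0.0
```

Request:
carry_out --series '[[0.06, [0, 0, 0], 0], [0.055, [0, 0, 0], 0], [0.05, [0, 0, 0], 0], [0.045, [0, 0, 0], 0], [0.04, [0, 0, 0], 0], [0.04, [0, 0, 0], 0], [0.04, [0, 0, 0], 0], [0.04, [0, 0, 0], 0], [0.04, [0, 0, 0], 0], [0.04, [0, 0, 0], 0]]' --grip_force 30

```text
time: 4.37
position: [0.4257, -0.0593, 0.0405]
tcp_rot: [2.221, 2.221, 0.001]
force: [-3.0, 1.8, 6.4]
width: 0.57
gripper_force: 31.9
```

```bash
sed -i 's/a=round(-dq,2)/a=float(round(-dq,2))/;s/v=np.round(\[d@X,d@Y,-d\[2\]\],3)/v=np.round([d@X,d@Y,-d[2]],3)+0.0/' r.py; python3 -c "
from r import *
plan([(.4235,-.058,.19,0,5),(.39,.341,.19,1.6,16),(.387,.341,.19,1.6,1),(.387,.341,.09,1.6,6)],.04)
T=load('top0');g=cv2.medianBlur(cv2.resize(cv2.cvtColor(T['image'],6)[235:295,160:240],None,fx=4,fy=4,interpolation=2),5)
c=cv2.HoughCircles(g,3,1.5,80,param1=150,param2=.4,minRadius=50,maxRadius=66);print(c)
if c is not None: print(plane(T,(c[0][:,:2]+.5)/4+[159.5,234.5],.012))"
```

```text
t 4.37 p [ 0.4257 -0.0593  0.0405] psi 0.000 w 0.570 gf 31.9 tilt [ 0.001 -0.    -1.   ]
[[0.04,[0.0,0.0,-0.03],0.0],[0.04,[0.0,-0.001,-0.03],0.0],[0.04,[0.0,0.0,-0.03],0.0],[0.04,[0.001,-0.001,-0.03],0.0],[0.04,[0.0,0.0,-0.029],0.0],[0.04,[0.025,-0.002,0.0],-0.1],[0.04,[0.025,0.0,0.0],-0.1],[0.04,[0.025,0.003,0.0],-0.1],[0.04,[0.024,0.005,0.0],-0.1],[0.04,[0.024,0.008,0.0],-0.1]]
[[0.04,[0.023,0.01,0.0],-0.1],[0.04,[0.022,0.012,0.0],-0.1],[0.04,[0.02,0.015,0.0],-0.1],[0.04,[0.019,0.016,0.0],-0.1],[0.04,[0.017,0.018,0.0],-0.1],[0.04,[0.015,0.02,0.0],-0.1],[0.04,[0.013,0.021,0.0],-0.1],[0.04,[0.011,0.023,0.0],-0.1],[0.04,[0.009,0.024,0.0],-0.1],[0.04,[0.006,0.024,0.0],-0.1]]
[[0.04,[0.004,0.025,0.0],-0.1],[0.04,[0.003,0.0,0.0],0.0],[0.04,[0.0,0.0,0.017],0.0],[0.04,[0.0,0.0,0.017],0.0],[0.04,[0.0,0.0,0.016],0.0],[0.04,[0.0,0.0,0.017],0.0],[0.04,[0.0,0.0,0.016],0.0],[0.04,[0.0,0.0,0.017],0.0]]
[[[227.25  96.75  65.15]
  [ 42.75 237.75  51.35]
  [ 50.25 134.25  60.05]
  [152.25 236.25  57.8 ]
  [150.75  72.75  52.4 ]
  [243.75  11.25  52.85]
  [128.25 155.25  58.25]
  [227.25 183.75  59.3 ]
  [320.25  93.75  55.7 ]
  [320.25 234.75  56.6 ]]]
[[0.39945343 0.25668588]
 [0.31097627 0.37683089]
 [0.37755963 0.37185056]
 [0.31060842 0.30580244]
 [0.41601819 0.30630934]
 [0.45464862 0.24562931]
 [0.3629958  0.32112623]
 [0.34337541 0.25706403]
 [0.40013954 0.19642402]
 [0.3094656  0.19732908]]
```

Request:
carry_out --series '[[0.04, [0, 0, -0.01], 0], [0.04, [0, 0, -0.03], 0], [0.04, [0, 0, -0.035], 0], [0.04, [0.001, -0.002, -0.035], 0], [0.04, [0, 0, -0.04], 0], [0.04, [0.025, -0.002, 0], -0.1], [0.04, [0.025, 0, 0], -0.1], [0.04, [0.025, 0.003, 0], -0.1], [0.04, [0.024, 0.005, 0], -0.1], [0.04, [0.024, 0.008, 0], -0.1]]'

```text
time: 5.2
position: [0.4113, 0.0674, 0.189]
tcp_rot: [1.597, 2.705, -0.0]
force: [0.7, -1.1, -6.6]
width: 0.572
gripper_force: 31.9
```

Request:
carry_out --series '[[0.04, [0.023, 0.01, 0], -0.1], [0.04, [0.022, 0.012, 0], -0.1], [0.04, [0.02, 0.015, 0], -0.1], [0.04, [0.019, 0.016, 0], -0.1], [0.04, [0.017, 0.018, 0], -0.1], [0.04, [0.015, 0.02, 0], -0.1], [0.04, [0.013, 0.021, 0], -0.1], [0.04, [0.011, 0.023, 0], -0.1], [0.04, [0.009, 0.024, 0], -0.1], [0.04, [0.006, 0.024, 0], -0.1]]'

```text
time: 6.03
position: [0.3906, 0.3169, 0.1887]
tcp_rot: [-0.103, -3.139, 0.001]
force: [1.1, -0.2, -6.2]
width: 0.573
gripper_force: 31.9
```

```bash
python3 -c "
from r import *
plan([],0)
t=cv2.imread('pics/top0.png')
cv2.imwrite('pics/c1.png',np.vstack([cv2.resize(t[240:294,155:242],None,fx=6,fy=6,interpolation=2),cv2.resize(t[187:233,238:325],None,fx=6,fy=6,interpolation=2)]))"
```

```text
t 6.03 p [0.3906 0.3169 0.1887] psi 1.505 w 0.573 gf 31.9 tilt [-0.001 -0.    -1.   ]
```

View pics/c1.png

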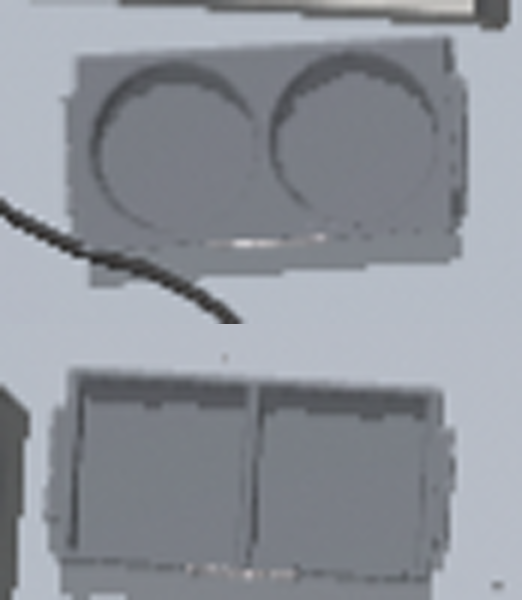

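The upper crop has well rims centred near (174,147) and (353,139). The lower crop has its compartment divider running from (255,383) to (250,565), with tray corners (72,370), (440,390), (437,578), (62,556).

```bash
python3 -c "
from r import *
T=load('top0');c=lambda p,o:(np.array(p)+.5)/6-.5+o
print(plane(T,c([[174,147],[353,139],[77,57],[452,38],[460,232]],[155,240]),.012).round(4).tolist())
q=plane(T,c(np.array([[72,370],[440,390],[437,578],[62,556],[255,383],[250,565]])-[0,324],[238,187]),.012);print(q.round(4).tolist(),q[:4].mean(0))
"
```

```text
[[0.3876, 0.3421], [0.3894, 0.2646], [0.4273, 0.3843], [0.4321, 0.2215], [0.3486, 0.2187]]
[[0.566, 0.1692], [0.5537, 0.0095], [0.4718, 0.0124], [0.4848, 0.1743], [0.5585, 0.0897], [0.4792, 0.093]] [0.51906236 0.09134119]
```

Request:
carry_out --series '[[0.04, [0.005, 0.015, 0], -0.05], [0.04, [0, 0.01, 0.005], 0], [0.04, [0, 0, 0.02], 0], [0.04, [0, 0, 0.025], 0], [0.04, [0, 0, 0.025], 0], [0.04, [0, 0, 0.02], 0], [0.04, [0, 0, 0.015], 0], [0.04, [0, 0, 0.01], 0], [0.04, [0, 0, 0], 0], [0.04, [0, 0, 0], 0]]'

```text
time: 6.87
position: [0.3873, 0.3406, 0.0687]
tcp_rot: [-0.034, -3.14, 0.001]
force: [0.1, 0.0, -5.5]
width: 0.573
gripper_force: 31.9
```

```bash
python3 -c "
from r import *
plan([(.387,.342,.046,1.55,6)],.04)"
```

```text
t 6.87 p [0.3873 0.3406 0.0687] psi 1.549 w 0.573 gf 31.9 tilt [-0.001 -0.001 -1.   ]
[[0.04,[0.0,0.0,0.004],-0.0],[0.04,[0.0,0.0,0.004],-0.0],[0.04,[0.0,0.0,0.004],-0.0],[0.04,[0.0,0.0,0.004],-0.0],[0.04,[0.0,0.001,0.003],-0.0],[0.04,[0.0,0.0,0.004],-0.0]]
```

Request:
carry_out --series '[[0.04, [0, 0.001, 0.005], 0], [0.04, [0, 0, 0.005], 0], [0.04, [0, 0, 0.004], 0], [0.04, [0, 0, 0.003], 0], [0.04, [0, 0, 0.003], 0], [0.04, [0, 0, 0.002], 0], [0.04, [0, 0, 0.001], 0], [0.04, [0, 0, 0], 0], [0.04, [0, 0, 0], 0], [0.04, [0, 0, 0], 0]]'

```text
time: 7.7
position: [0.3878, 0.3423, 0.0465]
tcp_rot: [0.033, 3.141, 0.0]
force: [0.7, -1.1, -6.5]
width: 0.57
gripper_force: 31.9
```

Request:
carry_out --series '[[0.04, [0, 0, 0.001], 0], [0.04, [0, 0, 0.001], 0], [0.04, [0, 0, 0], 0], [0.048, [0, 0, 0], 0], [0.052, [0, 0, 0], 0], [0.056, [0, 0, 0], 0], [0.06, [0, 0, 0], 0], [0.064, [0, 0, 0], 0], [0.07, [0, 0, 0], 0], [0.075, [0, 0, 0], 0]]'

```text
time: 8.53
position: [0.3876, 0.3422, 0.0443]
tcp_rot: [-0.033, -3.141, 0.0]
force: [0.5, 0.8, -5.2]
width: 0.878
gripper_force: 0.0
```

```bash
python3 -c "
from r import *
plan([(.3875,.342,.20,1.55,6),(.42,.15,.25,1.0,7),(.515,-.053,.25,0,9),(.515,-.053,.18,0,4)],.075)"
```

```text
t 8.53 p [0.3876 0.3422 0.0443] psi 1.550 w 0.878 gf 0.0 tilt [-0. -0. -1.]
[[0.075,[0.0,0.0,-0.026],-0.0],[0.075,[0.0,0.0,-0.026],-0.0],[0.075,[0.0,0.0,-0.026],-0.0],[0.075,[0.0,0.0,-0.026],-0.0],[0.075,[0.0,0.0,-0.026],-0.0],[0.075,[0.0,0.0,-0.026],-0.0],[0.075,[-0.005,-0.027,-0.007],0.08],[0.075,[-0.007,-0.027,-0.007],0.08],[0.075,[-0.01,-0.026,-0.007],0.08],[0.075,[-0.012,-0.025,-0.007],0.08]]
[[0.075,[-0.013,-0.025,-0.007],0.08],[0.075,[-0.016,-0.023,-0.007],0.07],[0.075,[-0.017,-0.022,-0.008],0.08],[0.075,[-0.021,-0.013,0.0],0.11],[0.075,[-0.022,-0.011,0.0],0.11],[0.075,[-0.024,-0.008,0.0],0.11],[0.075,[-0.024,-0.006,0.0],0.11],[0.075,[-0.025,-0.003,0.0],0.11],[0.075,[-0.025,0.0,0.0],0.11],[0.075,[-0.025,0.002,0.0],0.11]]
[[0.075,[-0.024,0.005,0.0],0.11],[0.075,[-0.024,0.007,0.0],0.12],[0.075,[0.0,0.0,0.018],-0.0],[0.075,[0.0,0.0,0.017],-0.0],[0.075,[0.0,0.0,0.018],-0.0],[0.075,[0.0,0.0,0.017],-0.0]]
```

Request:
carry_out --series '[[0.075, [0, 0, -0.015], 0], [0.075, [0, 0, -0.03], 0], [0.075, [0, 0, -0.035], 0], [0.075, [0, 0, -0.035], 0], [0.075, [0, 0, -0.03], 0], [0.075, [0, 0, -0.02], 0], [0.075, [-0.005, -0.027, -0.005], 0.08], [0.075, [-0.007, -0.027, -0.005], 0.08], [0.075, [-0.01, -0.026, -0.007], 0.08], [0.075, [-0.012, -0.025, -0.007], 0.08]]'

```text
time: 9.37
position: [0.4064, 0.2319, 0.2336]
tcp_rot: [0.537, 3.095, -0.0]
force: [0.9, -1.0, -5.6]
width: 0.882
gripper_force: 0.0
```

Request:
carry_out --series '[[0.075, [-0.013, -0.025, -0.007], 0.08], [0.075, [-0.016, -0.023, -0.005], 0.07], [0.075, [-0.017, -0.022, -0.005], 0.08], [0.075, [-0.021, -0.013, 0], 0.11], [0.075, [-0.022, -0.011, 0], 0.11], [0.075, [-0.024, -0.008, 0], 0.11], [0.075, [-0.024, -0.006, 0], 0.11], [0.075, [-0.025, -0.003, 0], 0.11], [0.075, [-0.025, 0, 0], 0.11], [0.075, [-0.025, 0.002, 0], 0.11]]'

```text
time: 10.2
position: [0.4947, -0.0092, 0.2503]
tcp_rot: [1.959, 2.456, 0.0]
force: [-0.3, 0.7, -4.7]
width: 0.879
gripper_force: 0.0
```

Request:
carry_out --series '[[0.075, [-0.024, 0.005, 0], 0.11], [0.075, [-0.024, 0.007, 0], 0.12], [0.075, [0, 0, 0.018], 0], [0.075, [0, 0, 0.018], 0], [0.075, [0, 0, 0.018], 0], [0.075, [0, 0, 0.018], 0], [0.075, [0, 0, 0.01], 0], [0.075, [0, 0, 0], 0], [0.075, [0, 0, 0], 0], [0.075, [0, 0, 0], 0]]'

```text
time: 11.03
position: [0.5154, -0.0534, 0.1695]
tcp_rot: [2.22, 2.22, 0.002]
force: [-0.3, -0.7, -4.8]
width: 0.875
gripper_force: 0.0
```

```bash
python3 -c "
from r import *
plan([(.515,-.053,.07,0,8)],.075)
d=get_image('top');S=get_image('side');a=d['image'][170:300,150:360];b=S['image'][130:270,200:400]
cv2.imwrite('pics/v2.png',np.hstack([cv2.resize(a,(400,300)),cv2.resize(b,(400,300))]))"
```

```text
t 11.03 p [ 0.5154 -0.0534  0.1695] psi 0.000 w 0.875 gf 0.0 tilt [ 0.002 -0.    -1.   ]
[[0.075,[0.0,0.0,0.012],0.0],[0.075,[0.0,0.0,0.012],0.0],[0.075,[0.0,0.0,0.013],0.0],[0.075,[0.0,0.0,0.012],0.0],[0.075,[0.0,0.0,0.013],0.0],[0.075,[0.0,0.0,0.012],0.0],[0.075,[0.0,0.0,0.013],0.0],[0.075,[0.0,0.0,0.012],0.0]]
```

View pics/v2.png

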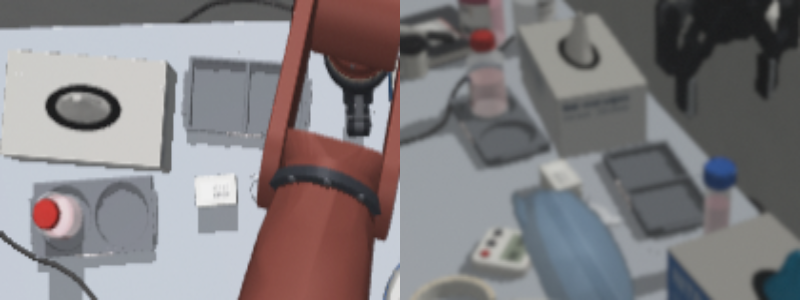

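The bottle stands upright in the left well (side crop (487,80)), and the tube still stands at (718,195). Next I go down and grip the tube.

Request:
carry_out --series '[[0.075, [0, 0, 0.014], 0], [0.075, [0, 0, 0.014], 0], [0.075, [0, 0, 0.014], 0], [0.075, [0, 0, 0.014], 0], [0.075, [0, 0, 0.014], 0], [0.075, [0, 0, 0.014], 0], [0.075, [0, 0, 0.012], 0], [0.075, [0, 0, 0], 0], [0.06, [0, 0, 0], 0], [0.05, [0, 0, 0], 0]]' --grip_force 25

```text
time: 11.97
position: [0.5155, -0.0535, 0.0733]
tcp_rot: [2.22, 2.22, 0.001]
force: [0.5, 0.4, -5.0]
width: 0.612
gripper_force: 0.0
```

Request:
carry_out --series '[[0.045, [0, 0, 0], 0], [0.04, [0, 0, 0], 0], [0.035, [0, 0, 0], 0], [0.03, [0, 0, 0], 0], [0.025, [0, 0, 0], 0], [0.025, [0, 0, 0], 0], [0.025, [0, 0, 0], 0], [0.025, [0, 0, 0], 0], [0.025, [0, 0, 0], 0], [0.025, [0, 0, 0], 0]]'

```text
time: 12.8
position: [0.5153, -0.0534, 0.0731]
tcp_rot: [2.221, 2.221, 0.001]
force: [-0.6, 0.0, 1.8]
width: 0.384
gripper_force: 25.6
```

```bash
python3 -c "
from r import *
plan([(.515,-.053,.25,0,6),(.40,.12,.25,.8,9),(.389,.264,.25,1.55,7)],.025)"
```

```text
t 12.80 p [ 0.5153 -0.0534  0.0731] psi 0.000 w 0.384 gf 25.6 tilt [ 0.001 -0.    -1.   ]
[[0.025,[0.0,0.0,-0.029],0.0],[0.025,[0.0,0.0,-0.03],0.0],[0.025,[0.0,0.0,-0.029],0.0],[0.025,[0.0,0.0,-0.03],0.0],[0.025,[0.0,0.0,-0.029],0.0],[0.025,[0.0,0.0,-0.03],0.0],[0.025,[0.019,-0.013,0.0],-0.09],[0.025,[0.02,-0.011,0.0],-0.09],[0.025,[0.021,-0.009,0.0],-0.09],[0.025,[0.022,-0.007,0.0],-0.09]]
[[0.025,[0.023,-0.005,0.0],-0.09],[0.025,[0.023,-0.003,0.0],-0.09],[0.025,[0.023,-0.001,0.0],-0.09],[0.025,[0.023,0.001,0.0],-0.08],[0.025,[0.024,0.003,0.0],-0.09],[0.025,[0.015,0.014,0.0],-0.11],[0.025,[0.014,0.015,0.0],-0.11],[0.025,[0.012,0.017,0.0],-0.11],[0.025,[0.01,0.018,0.0],-0.1],[0.025,[0.009,0.019,0.0],-0.11]]
[[0.025,[0.006,0.019,0.0],-0.1],[0.025,[0.004,0.02,0.0],-0.11]]
```

Request:
carry_out --series '[[0.025, [0, 0, -0.015], 0], [0.025, [0, 0, -0.03], 0], [0.025, [0, 0, -0.035], 0], [0.025, [0, 0, -0.035], 0], [0.025, [0, 0, -0.035], 0], [0.025, [0, 0, -0.025], 0], [0.025, [0.019, -0.013, 0], -0.09], [0.025, [0.02, -0.011, 0], -0.09], [0.025, [0.021, -0.009, 0], -0.09], [0.025, [0.022, -0.007, 0], -0.09]]'

```text
time: 13.63
position: [0.4622, 0.0237, 0.2459]
tcp_rot: [-1.782, -2.585, 0.001]
force: [1.3, -1.0, -6.2]
width: 0.385
gripper_force: 25.1
```

Request:
carry_out --series '[[0.025, [0.023, -0.005, 0], -0.09], [0.025, [0.023, -0.003, 0], -0.09], [0.025, [0.023, -0.001, 0], -0.09], [0.025, [0.023, 0.001, 0], -0.08], [0.025, [0.024, 0.003, 0], -0.09], [0.025, [0.015, 0.014, 0], -0.11], [0.025, [0.014, 0.015, 0], -0.11], [0.025, [0.012, 0.017, 0], -0.11], [0.025, [0.01, 0.018, 0], -0.1], [0.025, [0.009, 0.019, 0], -0.11]]'

```text
time: 14.47
position: [0.3906, 0.2246, 0.2457]
tcp_rot: [-0.353, -3.12, 0.002]
force: [-0.0, -0.6, -7.0]
width: 0.386
gripper_force: 25.1
```

Request:
carry_out --series '[[0.025, [0.006, 0.019, 0], -0.1], [0.025, [0.004, 0.02, 0], -0.11], [0.025, [0, 0, 0.02], 0], [0.025, [0, 0, 0.025], 0], [0.025, [0, 0, 0.025], 0], [0.025, [0, 0, 0.025], 0], [0.025, [0, 0, 0.025], 0], [0.025, [0, 0, 0.02], 0], [0.025, [0, 0, 0], 0], [0.025, [0, 0, 0], 0]]'

```text
time: 15.3
position: [0.3867, 0.2632, 0.1052]
tcp_rot: [-0.033, -3.136, 0.004]
force: [-0.1, 0.8, -5.7]
width: 0.389
gripper_force: 25.2
```

```bash
python3 -c "
from r import *
plan([(.389,.264,.079,1.55,6)],.025)"
```

```text
t 15.30 p [0.3867 0.2632 0.1052] psi 1.550 w 0.389 gf 25.2 tilt [-0.005 -0.002 -1.   ]
[[0.025,[0.0,0.0,0.004],-0.0],[0.025,[0.0,0.0,0.004],-0.0],[0.025,[-0.001,0.0,0.005],-0.0],[0.025,[0.0,0.0,0.004],-0.0],[0.025,[-0.001,0.0,0.005],-0.0],[0.025,[0.0,0.001,0.004],-0.0]]
```

Request:
carry_out --series '[[0.025, [-0.001, 0, 0.005], 0], [0.025, [-0.001, 0, 0.005], 0], [0.025, [0, 0, 0.005], 0], [0.025, [0, 0, 0.005], 0], [0.025, [0, 0, 0.004], 0], [0.025, [0, 0, 0.002], 0], [0.025, [0, 0, 0.001], 0], [0.025, [0, 0, 0.001], 0], [0.025, [0, 0, 0], 0], [0.025, [0, 0, 0], 0]]'

```text
time: 16.13
position: [0.3909, 0.2642, 0.0794]
tcp_rot: [0.033, 3.141, 0.0]
force: [1.1, -0.0, -5.4]
width: 0.382
gripper_force: 25.2
```

Request:
carry_out --series '[[0.025, [0.001, 0, 0.001], 0], [0.025, [0, 0, 0.001], 0], [0.025, [0, 0, 0], 0], [0.032, [0, 0, 0], 0], [0.034, [0, 0, 0], 0], [0.036, [0, 0, 0], 0], [0.038, [0, 0, 0], 0], [0.042, [0, 0, 0], 0], [0.045, [0, 0, 0], 0], [0.048, [0, 0, 0], 0]]'

```text
time: 16.97
position: [0.3898, 0.2641, 0.0773]
tcp_rot: [0.033, 3.141, 0.0]
force: [-0.1, -0.1, -5.6]
width: 0.563
gripper_force: 0.0
```

Request:
carry_out --series '[[0.05, [0, 0, -0.01], 0], [0.05, [0, 0, -0.02], 0], [0.05, [0, 0, -0.03], 0], [0.05, [0, 0, -0.035], 0], [0.05, [0, 0, -0.035], 0], [0.05, [0, 0, -0.03], 0], [0.05, [-0.015, -0.025, -0.02], 0.1], [0.05, [-0.015, -0.025, 0], 0.1], [0.05, [-0.015, -0.025, 0], 0.1], [0.05, [-0.015, -0.025, 0], 0.1]]'

```text
time: 17.8
position: [0.4327, 0.1552, 0.2592]
tcp_rot: [0.662, 3.068, 0.002]
force: [0.8, -0.3, -5.2]
width: 0.586
gripper_force: 0.0
```

```bash
python3 -c "
from r import *
plan([],.06)
d=get_image('top');S=get_image('side');a=d['image'][170:300,150:360];b=S['image'][130:270,200:400]
np.savez('side2.npz',**S);np.savez('top2.npz',**d)
cv2.imwrite('pics/v3.png',np.vstack([np.hstack([cv2.resize(a,(400,300)),cv2.resize(b,(400,300))]),np.hstack([cv2.resize(d['image'][230:290,420:500],(400,300),interpolation=2),cv2.resize(S['image'][335:395,350:430],(400,300),interpolation=2)])]))"
```

```text
t 17.80 p [0.4327 0.1552 0.2592] psi 1.146 w 0.586 gf 0.0 tilt [ 0.003  0.001 -1.   ]
```

View pics/v3.png

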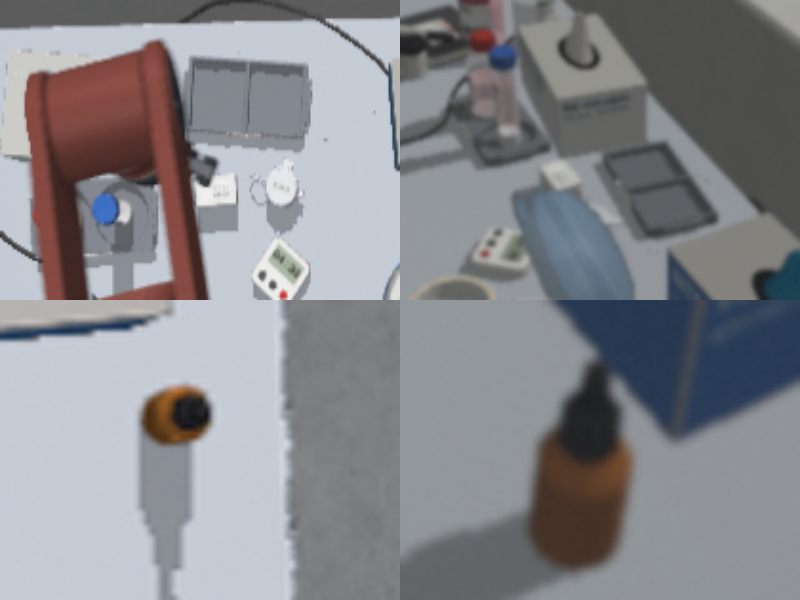

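Tube and bottle both stand upright in the round wells. In the top crop the dropper has its shoulder disc centred near (182,414) and its nozzle at (198,411). In the side crop its tip is at (597,365) and its base centre near (576,545).

```bash
python3 -c "
from r import *
T=load('top2');S=load('side2');t=lambda p:(np.array(p)+.5)/5-.5+[420,230];s=lambda p:(np.array(p)+.5)/5-.5+[350,335]
print(plane(T,t([[182,114]]),.035),plane(T,t([[203,111],[196,112]]),.076),plane(S,s([[197,65]]),.079),plane(S,s([[176,245]]),0))
print(tri(T,t([[200,112]]),S,s([[197,70]])))
plan([(.40,-.05,.26,.5,6),(.40,-.351,.2,-.55,9),(.40,-.351,.14,-.55,4)],.06)"
```

```text
[[ 0.4016314  -0.35750044]] [[ 0.40079834 -0.35798435]
 [ 0.40038005 -0.35448864]] [[ 0.39923006 -0.35628432]] [[ 0.39794889 -0.3606656 ]]
(array([ 0.39999609, -0.35620199,  0.07638555]), np.float64(0.0007225945901450548))
t 17.90 p [0.4326 0.1531 0.2584] psi 1.144 w 0.586 gf 0.0 tilt [ 0.002 -0.001 -1.   ]
[[0.06,[-0.009,-0.033,0.0],0.11],[0.06,[-0.013,-0.032,0.0],0.11],[0.06,[-0.016,-0.03,0.0],0.11],[0.06,[-0.019,-0.028,-0.001],0.1],[0.06,[-0.022,-0.027,0.0],0.11],[0.06,[-0.025,-0.024,-0.001],0.1],[0.06,[-0.029,-0.016,0.007],0.12],[0.06,[-0.031,-0.012,0.007],0.12],[0.06,[-0.032,-0.009,0.007],0.12],[0.06,[-0.033,-0.005,0.007],0.12]]
[[0.06,[-0.034,-0.001,0.006],0.11],[0.06,[-0.033,0.003,0.007],0.12],[0.06,[-0.033,0.007,0.006],0.11],[0.06,[-0.032,0.011,0.007],0.12],[0.06,[-0.03,0.014,0.006],0.11],[0.06,[0.0,0.0,0.015],0.0],[0.06,[0.0,0.0,0.015],0.0],[0.06,[0.0,0.0,0.015],0.0],[0.06,[0.0,0.0,0.015],0.0]]
```

```bash
python3 -c "
from r import *
plan([(.40,-.05,.26,.3,7),(.40,-.357,.22,-1.1,13)],.06)"
```

```text
t 17.90 p [0.4326 0.1531 0.2584] psi 1.144 w 0.586 gf 0.0 tilt [ 0.002 -0.001 -1.   ]
[[0.06,[-0.008,-0.028,0.0],0.12],[0.06,[-0.011,-0.027,0.0],0.12],[0.06,[-0.014,-0.026,0.0],0.12],[0.06,[-0.017,-0.024,0.0],0.12],[0.06,[-0.02,-0.022,-0.001],0.12],[0.06,[-0.023,-0.019,0.0],0.12],[0.06,[-0.024,-0.016,-0.001],0.12],[0.06,[-0.023,-0.007,0.003],0.11],[0.06,[-0.023,-0.005,0.003],0.11],[0.06,[-0.024,-0.002,0.003],0.11]]
[[0.06,[-0.024,0.001,0.003],0.11],[0.06,[-0.023,0.003,0.003],0.11],[0.06,[-0.023,0.006,0.003],0.11],[0.06,[-0.022,0.008,0.003],0.11],[0.06,[-0.021,0.011,0.003],0.11],[0.06,[-0.02,0.013,0.003],0.1],[0.06,[-0.018,0.015,0.003],0.11],[0.06,[-0.017,0.016,0.003],0.1],[0.06,[-0.015,0.018,0.004],0.11],[0.06,[-0.012,0.02,0.003],0.1]]
```

Request:
carry_out --series '[[0.06, [-0.008, -0.028, 0], 0.12], [0.06, [-0.011, -0.027, 0], 0.12], [0.06, [-0.014, -0.026, 0], 0.12], [0.06, [-0.017, -0.024, 0], 0.12], [0.06, [-0.02, -0.022, -0.001], 0.12], [0.06, [-0.023, -0.019, 0], 0.12], [0.06, [-0.024, -0.016, -0.001], 0.12], [0.06, [-0.023, -0.007, 0.003], 0.11], [0.06, [-0.023, -0.005, 0.003], 0.11], [0.06, [-0.024, -0.002, 0.003], 0.11]]'

```text
time: 18.73
position: [0.4, -0.1192, 0.2509]
tcp_rot: [2.247, 2.194, 0.002]
force: [0.2, 0.1, -4.8]
width: 0.701
gripper_force: 0.0
```

Request:
carry_out --series '[[0.06, [-0.024, 0.001, 0.003], 0.11], [0.06, [-0.023, 0.003, 0.003], 0.11], [0.06, [-0.023, 0.006, 0.003], 0.11], [0.06, [-0.022, 0.008, 0.003], 0.11], [0.06, [-0.021, 0.011, 0.003], 0.11], [0.06, [-0.02, 0.013, 0.003], 0.1], [0.06, [-0.018, 0.015, 0.003], 0.11], [0.06, [-0.017, 0.016, 0.003], 0.1], [0.06, [-0.015, 0.018, 0.004], 0.11], [0.06, [-0.012, 0.02, 0.003], 0.1]]'

```text
time: 19.57
position: [0.4027, -0.3545, 0.2194]
tcp_rot: [-3.052, -0.742, -0.001]
force: [0.5, -0.4, -5.1]
width: 0.702
gripper_force: 0.0
```

Request:
carry_out --series '[[0.06, [0, 0, 0.02], 0], [0.06, [0, 0, 0.02], 0], [0.06, [0, 0, 0.02], 0], [0.06, [0, 0, 0.02], 0], [0.06, [0, 0, 0.02], 0], [0.06, [0, 0, 0.01], 0], [0.06, [0, 0, 0], 0], [0.06, [0, 0, 0], 0], [0.06, [0, 0, 0], 0], [0.06, [0, 0, 0], 0]]'

```text
time: 20.4
position: [0.4035, -0.3551, 0.1112]
tcp_rot: [3.048, 0.748, 0.003]
force: [-0.5, 0.8, -5.4]
width: 0.703
gripper_force: 0.0
```

```bash
python3 -c "
from r import *
plan([(.40,-.357,.014,-1.1,8)],.06)
d=get_image('top');S=get_image('side')
cv2.imwrite('pics/v4.png',np.hstack([cv2.resize(d['image'][210:300,400:500],(400,360),interpolation=2),cv2.resize(S['image'][285:405,320:460],(400,360),interpolation=2)]))"
```

```text
t 20.40 p [ 0.4035 -0.3551  0.1112] psi -1.090 w 0.703 gf 0.0 tilt [ 0.002 -0.002 -1.   ]
[[0.06,[0.0,0.0,0.012],0.0],[0.06,[-0.001,0.0,0.012],0.0],[0.06,[0.0,0.0,0.012],0.0],[0.06,[-0.001,0.0,0.012],0.0],[0.06,[0.0,0.0,0.012],0.0],[0.06,[-0.001,0.0,0.012],0.0],[0.06,[0.0,0.0,0.013],0.01],[0.06,[-0.001,0.0,0.012],0.0]]
```

View pics/v4.png

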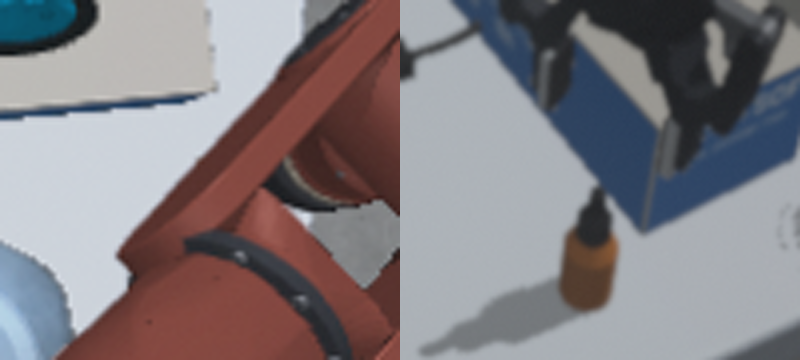

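The dropper is still upright (side crop (588,270)), with the open fingers on either side of its axis. I'm going down now.

Request:
carry_out --series '[[0.06, [-0.004, 0, 0.01], 0], [0.06, [0, 0, 0.014], 0], [0.06, [0, 0, 0.014], 0], [0.06, [0, 0, 0.014], 0], [0.06, [0, 0, 0.014], 0], [0.06, [0, 0, 0.012], 0], [0.06, [0, 0, 0.01], 0], [0.06, [0, 0, 0.008], 0], [0.06, [0, 0, 0], 0], [0.06, [0, 0, 0], 0]]' --grip_force 22

```text
time: 21.33
position: [0.3986, -0.3558, 0.0129]
tcp_rot: [-3.05, -0.748, 0.001]
force: [0.1, -1.0, -4.4]
width: 0.7
gripper_force: 0.0
```

Request:
carry_out --series '[[0.05, [0, 0, 0], 0], [0.045, [0, 0, 0], 0], [0.04, [0, 0, 0], 0], [0.035, [0, 0, 0], 0], [0.03, [0, 0, 0], 0], [0.026, [0, 0, 0], 0], [0.022, [0, 0, 0], 0], [0.022, [0, 0, 0], 0], [0.022, [0, 0, 0], 0], [0.022, [0, 0, 0], 0]]'

```text
time: 22.17
position: [0.3992, -0.3564, 0.0139]
tcp_rot: [3.05, 0.748, 0.001]
force: [-1.0, 0.4, -0.1]
width: 0.331
gripper_force: 22.2
```

```bash
python3 -c "
from r import *
plan([(.40,-.357,.20,-1.1,6),(.40,-.06,.22,-0.1,10),(.521,.13,.22,0,8)],.022)"
```

```text
t 22.17 p [ 0.3992 -0.3564  0.0139] psi -1.090 w 0.331 gf 22.2 tilt [ 0.001 -0.001 -1.   ]
[[0.022,[0.0,0.0,-0.031],0.0],[0.022,[0.0,0.0,-0.031],0.0],[0.022,[0.0,0.0,-0.031],0.0],[0.022,[0.0,0.0,-0.031],0.0],[0.022,[0.0,0.0,-0.031],0.0],[0.022,[0.0,0.001,-0.031],0.01],[0.022,[0.014,-0.026,-0.002],-0.1],[0.022,[0.016,-0.025,-0.002],-0.1],[0.022,[0.018,-0.023,-0.002],-0.1],[0.022,[0.021,-0.021,-0.002],-0.1]]
[[0.022,[0.023,-0.019,-0.002],-0.1],[0.022,[0.025,-0.017,-0.002],-0.1],[0.022,[0.026,-0.014,-0.002],-0.1],[0.022,[0.027,-0.012,-0.002],-0.1],[0.022,[0.029,-0.009,-0.002],-0.1],[0.022,[0.029,-0.006,-0.002],-0.1],[0.022,[0.025,0.013,0.0],-0.01],[0.022,[0.025,0.013,0.0],-0.01],[0.022,[0.025,0.013,0.0],-0.01],[0.022,[0.025,0.013,0.0],-0.01]]
[[0.022,[0.025,0.014,0.0],-0.02],[0.022,[0.024,0.014,0.0],-0.01],[0.022,[0.024,0.014,0.0],-0.02],[0.022,[0.024,0.015,0.0],-0.01]]
```

Request:
carry_out --series '[[0.022, [0, 0, -0.015], 0], [0.022, [0, 0, -0.03], 0], [0.022, [0, 0, -0.04], 0], [0.022, [0, 0, -0.04], 0], [0.022, [0, 0, -0.04], 0], [0.022, [0, 0, -0.04], 0], [0.022, [0.014, -0.026, -0.03], -0.1], [0.022, [0.016, -0.025, 0], -0.1], [0.022, [0.018, -0.023, 0], -0.1], [0.022, [0.021, -0.021, 0], -0.1]]'

```text
time: 23.0
position: [0.3982, -0.2372, 0.2482]
tcp_rot: [2.839, 1.345, 0.001]
force: [0.2, -0.5, -5.6]
width: 0.328
gripper_force: 21.9
```

Request:
carry_out --series '[[0.022, [0.023, -0.019, 0], -0.1], [0.022, [0.025, -0.017, 0], -0.1], [0.022, [0.026, -0.014, 0], -0.1], [0.022, [0.027, -0.012, 0], -0.1], [0.022, [0.029, -0.009, 0], -0.1], [0.022, [0.029, -0.006, 0], -0.1], [0.022, [0.025, 0.013, 0], -0.01], [0.022, [0.025, 0.013, 0], -0.01], [0.022, [0.025, 0.013, 0], -0.01], [0.022, [0.025, 0.013, 0], -0.01]]'

```text
time: 23.83
position: [0.4558, 0.0381, 0.2471]
tcp_rot: [-2.275, -2.166, 0.001]
force: [0.1, -0.9, -5.4]
width: 0.327
gripper_force: 22.0
```

Request:
carry_out --series '[[0.022, [0.025, 0.014, 0], -0.02], [0.022, [0.024, 0.014, 0], -0.01], [0.022, [0.024, 0.014, 0], -0.02], [0.022, [0.024, 0.015, 0], -0.01], [0.022, [0, 0, 0.03], 0], [0.022, [0, 0, 0.04], 0], [0.022, [0, 0, 0.04], 0], [0.022, [0, 0, 0.03], 0], [0.022, [0, 0, 0.02], 0], [0.022, [0, 0, 0], 0]]'

```text
time: 24.67
position: [0.5094, 0.1316, 0.0814]
tcp_rot: [-2.204, -2.227, 0.017]
force: [-0.8, -1.4, -6.6]
width: 0.334
gripper_force: 22.0
```

```bash
python3 -c "
from r import *
plan([(.521,.13,.03,-.0,8)],.022)
S=get_image('side');cv2.imwrite('pics/v5.png',cv2.resize(S['image'][100:260,210:410],(600,480),interpolation=2))"
```

```text
t 24.67 p [0.5094 0.1316 0.0814] psi 0.010 w 0.334 gf 22.0 tilt [-0.013 -0.002 -1.   ]
[[0.022,[0.0,0.001,0.006],0.0],[0.022,[0.0,0.002,0.006],0.0],[0.022,[0.0,0.001,0.007],0.0],[0.022,[0.0,0.002,0.006],0.0],[0.022,[0.0,0.001,0.007],0.0],[0.022,[-0.001,0.002,0.006],0.0],[0.022,[0.0,0.001,0.007],0.01],[0.022,[-0.001,0.002,0.006],0.0]]
```

View pics/v5.png

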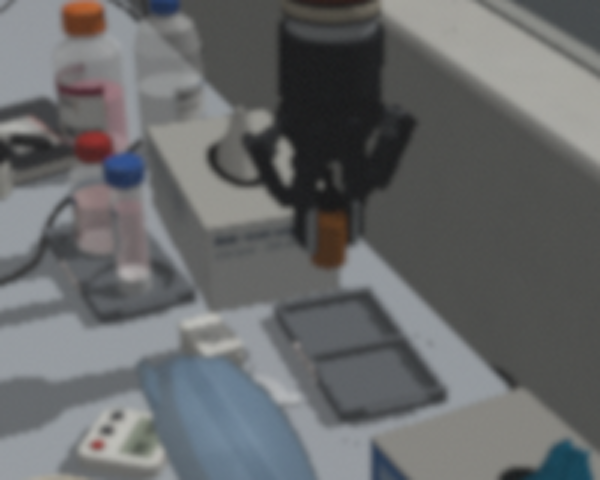

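The dropper is held upright above the left compartment (its base at crop (327,260)). The arm is lagging slightly, so I'll settle and then correct.

Request:
carry_out --series '[[0.022, [0, 0, 0.01], 0], [0.022, [0, 0, 0.01], 0], [0.022, [0, 0, 0.01], 0], [0.022, [0, 0, 0.005], 0], [0.022, [0, 0, 0], 0], [0.022, [0, 0, 0], 0], [0.022, [0, 0, 0], 0], [0.022, [0, 0, 0], 0], [0.022, [0, 0, 0], 0], [0.022, [0, 0, 0], 0]]'

```text
time: 25.55
position: [0.5157, 0.1323, 0.0535]
tcp_rot: [2.21, 2.232, 0.001]
force: [0.2, 0.6, -5.2]
width: 0.329
gripper_force: 22.0
```

Request:
carry_out --series '[[0.022, [-0.001, 0.002, 0.006], 0], [0.022, [0, 0.002, 0.006], 0], [0.022, [0, 0, 0.006], 0], [0.022, [0, 0, 0.006], 0], [0.022, [0, 0, 0.005], 0], [0.022, [0, 0, 0.003], 0], [0.022, [0, 0, 0.002], 0], [0.022, [0, 0, 0.001], 0], [0.022, [0, 0, 0], 0], [0.022, [0, 0, 0], 0]]'

```text
time: 26.38
position: [0.5197, 0.1314, 0.0182]
tcp_rot: [2.21, 2.232, 0.001]
force: [-0.0, 0.6, -6.4]
width: 0.33
gripper_force: 22.0
```

Request:
carry_out --series '[[0.022, [0, 0, 0.001], 0], [0.022, [0, 0, 0], 0], [0.022, [0, 0, 0], 0], [0.027, [0, 0, 0], 0], [0.03, [0, 0, 0], 0], [0.032, [0, 0, 0], 0], [0.035, [0, 0, 0], 0], [0.04, [0, 0, 0], 0], [0.045, [0, 0, 0], 0], [0.045, [0, 0, 0], 0]]'

```text
time: 27.22
position: [0.5191, 0.1313, 0.0167]
tcp_rot: [-2.21, -2.232, 0.001]
force: [0.3, 0.2, -5.2]
width: 0.53
gripper_force: 0.0
```

Request:
carry_out --series '[[0.045, [0, 0, -0.01], 0], [0.045, [0, 0, -0.02], 0], [0.045, [0, 0, -0.03], 0], [0.045, [0, 0, -0.04], 0], [0.045, [0, 0, -0.04], 0], [0.045, [0, 0, -0.04], 0], [0.05, [0, -0.02, -0.02], 0], [0.05, [0, -0.025, 0], 0], [0.055, [0, -0.025, 0], 0], [0.055, [0, -0.02, 0], 0]]'

```text
time: 28.05
position: [0.4282, 0.1304, 0.2184]
tcp_rot: [2.21, 2.232, 0.002]
force: [-0.2, -0.3, -4.6]
width: 0.643
gripper_force: 0.0
```

```bash
python3 -c "
from r import *
plan([(.4146,.1352,.08,.045,8)],.055)
S=get_image('side');cv2.imwrite('pics/v6.png',cv2.resize(S['image'][100:260,210:410],(600,480),interpolation=2))"
```

```text
t 28.05 p [0.4282 0.1304 0.2184] psi 0.010 w 0.643 gf 0.0 tilt [ 0.002  0.    -1.   ]
[[0.055,[0.001,-0.002,0.017],-0.0],[0.055,[0.001,-0.002,0.017],-0.0],[0.055,[0.0,-0.002,0.017],-0.01],[0.055,[0.001,-0.002,0.017],-0.0],[0.055,[0.0,-0.001,0.018],-0.01],[0.055,[0.001,-0.002,0.017],-0.0],[0.055,[0.001,-0.001,0.018],-0.01],[0.055,[0.0,-0.002,0.017],-0.0]]
```

View pics/v6.png

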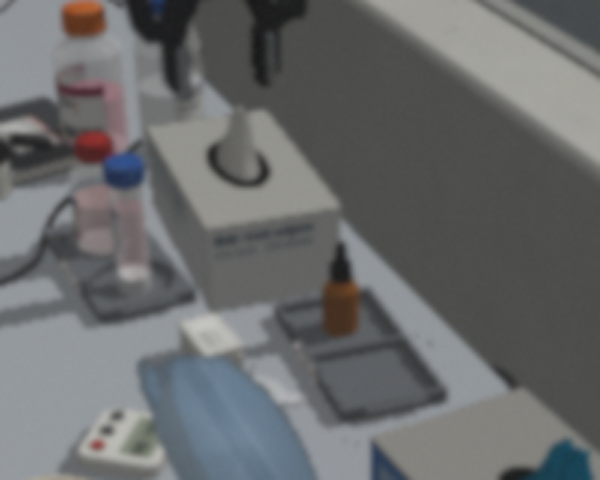

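The dropper stands upright in the left compartment (crop (340,300)). The slip box is next.

Request:
carry_out --series '[[0.055, [0.001, -0.004, 0.015], -0.01], [0.055, [0, -0.004, 0.02], -0.01], [0.055, [0, -0.003, 0.025], -0.01], [0.055, [0, -0.002, 0.025], 0], [0.055, [0, 0, 0.025], 0], [0.055, [0, 0, 0.015], 0], [0.055, [0, 0, 0.01], 0], [0.055, [0, 0, 0], 0], [0.055, [0, 0, 0], 0], [0.055, [0, 0, 0], 0]]'

```text
time: 28.93
position: [0.4177, 0.1313, 0.0834]
tcp_rot: [2.176, 2.264, 0.003]
force: [0.8, -0.3, -5.0]
width: 0.643
gripper_force: 0.0
```

```bash
python3 -c "
from r import *
plan([(.4146,.131,.007,.045,8)],.055)"
```

```text
t 28.93 p [0.4177 0.1313 0.0834] psi 0.040 w 0.643 gf 0.0 tilt [ 0.003  0.    -1.   ]
[[0.055,[0.0,0.0,0.01],-0.0],[0.055,[0.0,0.0,0.009],-0.0],[0.055,[0.0,-0.001,0.01],-0.0],[0.055,[0.0,0.0,0.009],-0.0],[0.055,[0.0,-0.001,0.01],-0.0],[0.055,[0.0,0.0,0.009],-0.0],[0.055,[0.0,-0.001,0.01],-0.0],[0.055,[0.0,0.0,0.009],-0.01]]
```

Request:
carry_out --series '[[0.055, [0, -0.001, 0.012], 0], [0.055, [0, -0.001, 0.014], 0], [0.055, [0, -0.001, 0.014], 0], [0.055, [0, 0, 0.014], 0], [0.055, [0, 0, 0.012], 0], [0.055, [0, 0, 0.008], 0], [0.055, [0, 0, 0.003], 0], [0.055, [0, 0, 0], 0], [0.055, [0, 0, 0], 0], [0.055, [0, 0, 0], 0]]'

```text
time: 29.77
position: [0.4144, 0.1312, 0.0059]
tcp_rot: [2.176, 2.265, 0.002]
force: [0.1, 0.7, -5.4]
width: 0.648
gripper_force: 0.0
```

Request:
carry_out --series '[[0.05, [0, 0, 0], 0], [0.045, [0, 0, 0], 0], [0.04, [0, 0, 0], 0], [0.036, [0, 0, 0], 0], [0.032, [0, 0, 0], 0], [0.028, [0, 0, 0], 0], [0.025, [0, 0, 0], 0], [0.025, [0, 0, 0], 0], [0.025, [0, 0, 0], 0], [0.025, [0, 0, 0], 0]]' --grip_force 30

```text
time: 30.6
position: [0.4133, 0.131, 0.0052]
tcp_rot: [-2.176, -2.265, 0.0]
force: [-2.6, 0.3, 1.0]
width: 0.379
gripper_force: 29.9
```

```bash
python3 -c "
from r import *
plan([(.4146,.131,.13,.045,6),(.516,.048,.13,-.06,6)],.025)"
```

```text
t 30.60 p [0.4133 0.131  0.0052] psi 0.040 w 0.379 gf 29.9 tilt [-0. -0. -1.]
[[0.025,[0.0,0.0,-0.021],-0.0],[0.025,[0.0,0.0,-0.021],-0.0],[0.025,[0.0,0.0,-0.021],-0.0],[0.025,[0.0,0.0,-0.021],-0.0],[0.025,[0.0,0.001,-0.02],-0.0],[0.025,[0.0,0.0,-0.021],-0.01],[0.025,[-0.015,0.016,0.0],0.02],[0.025,[-0.014,0.017,0.0],0.02],[0.025,[-0.014,0.017,0.0],0.02],[0.025,[-0.014,0.017,0.0],0.02]]
[[0.025,[-0.013,0.017,0.0],0.01],[0.025,[-0.013,0.017,0.0],0.02]]
```

Request:
carry_out --series '[[0.025, [0, 0, -0.01], 0], [0.025, [0, 0, -0.02], 0], [0.025, [0, 0, -0.03], 0], [0.025, [0, 0, -0.03], 0], [0.025, [0, 0, -0.03], 0], [0.025, [0, 0, -0.01], 0], [0.025, [-0.015, 0.017, 0], 0.02], [0.025, [-0.014, 0.017, 0], 0.02], [0.025, [-0.014, 0.017, 0], 0.02], [0.025, [-0.014, 0.017, 0], 0.02]]'

```text
time: 31.43
position: [0.4821, 0.0741, 0.1341]
tcp_rot: [-2.266, -2.176, 0.0]
force: [0.2, 1.1, -6.1]
width: 0.376
gripper_force: 30.3
```

Request:
carry_out --series '[[0.025, [-0.013, 0.017, 0], 0.01], [0.025, [-0.013, 0.017, 0], 0.01], [0.025, [0, 0, 0.01], 0], [0.025, [0, 0, 0.02], 0], [0.025, [0, 0, 0.02], 0], [0.025, [0, 0, 0.02], 0], [0.025, [0, 0, 0.01], 0], [0.025, [0, 0, 0], 0], [0.025, [0, 0, 0], 0], [0.025, [0, 0, 0], 0]]'

```text
time: 32.27
position: [0.5154, 0.0473, 0.0557]
tcp_rot: [2.286, 2.153, 0.002]
force: [1.3, -0.3, -5.3]
width: 0.379
gripper_force: 30.3
```

```bash
python3 -c "
from r import *
plan([(.516,.048,.011,-.06,8)],.025)
S=get_image('side');cv2.imwrite('pics/v7.png',cv2.resize(S['image'][150:260,270:410],(600,471),interpolation=2))"
```

```text
t 32.27 p [0.5154 0.0473 0.0557] psi -0.060 w 0.379 gf 30.3 tilt [ 0.002 -0.    -1.   ]
[[0.025,[0.0,0.0,0.006],0.0],[0.025,[0.0,0.0,0.006],0.0],[0.025,[0.0,0.0,0.005],0.0],[0.025,[0.0,0.0,0.006],0.0],[0.025,[0.0,0.0,0.005],0.0],[0.025,[0.0,0.0,0.006],0.0],[0.025,[0.0,0.0,0.005],0.0],[0.025,[0.001,0.001,0.006],0.0]]
```

View pics/v7.png

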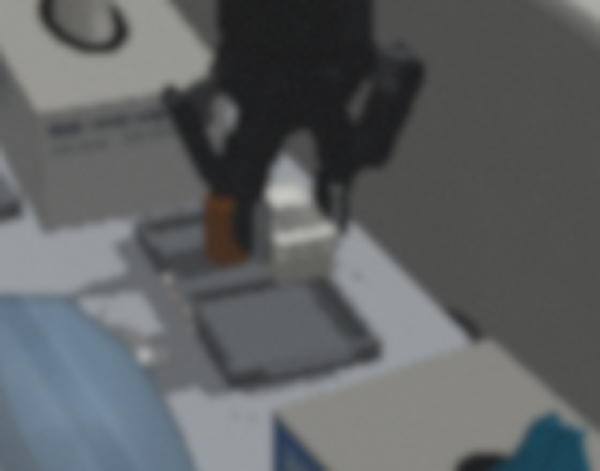

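The slip box is held level (crop (300,235)) over the right compartment (about (285,330)). Lowering it now.

Request:
carry_out --series '[[0.025, [0, 0.001, 0.007], 0], [0.025, [0, 0, 0.007], 0], [0.025, [0, 0, 0.007], 0], [0.025, [0, 0, 0.007], 0], [0.025, [0, 0, 0.006], 0], [0.025, [0, 0, 0.005], 0], [0.025, [0, 0, 0.003], 0], [0.025, [0, 0, 0.002], 0], [0.025, [0, 0, 0.001], 0], [0.025, [0, 0, 0], 0]]'

```text
time: 33.15
position: [0.5157, 0.0471, 0.0098]
tcp_rot: [-2.287, -2.154, 0.0]
force: [-0.5, 0.2, -5.2]
width: 0.381
gripper_force: 30.3
```

Request:
carry_out --series '[[0.025, [0, 0, 0], 0], [0.025, [0, 0, 0], 0], [0.025, [0, 0, 0.001], 0], [0.025, [0, 0, 0], 0], [0.03, [0, 0, 0], 0], [0.033, [0, 0, 0], 0], [0.036, [0, 0, 0], 0], [0.039, [0, 0, 0], 0], [0.039, [0, 0, 0], 0], [0.039, [0, 0, 0], 0]]'

```text
time: 33.98
position: [0.5157, 0.0471, 0.009]
tcp_rot: [-2.287, -2.154, 0.0]
force: [-0.1, -0.3, -5.6]
width: 0.454
gripper_force: 0.0
```

Request:
carry_out --series '[[0.039, [0, 0, -0.005], 0], [0.039, [0, 0, -0.01], 0], [0.039, [0, 0, -0.02], 0], [0.04, [0, 0, -0.03], 0], [0.04, [0, 0, -0.04], 0], [0.04, [0, 0, -0.04], 0], [0.04, [0.03, -0.025, -0.03], 0], [0.04, [0.03, -0.025, -0.02], 0], [0.04, [0.03, -0.02, 0], 0], [0.04, [0.025, -0.01, 0], 0]]'

```text
time: 34.82
position: [0.4469, 0.162, 0.2017]
tcp_rot: [2.286, 2.152, 0.007]
force: [-0.7, -0.2, -6.1]
width: 0.471
gripper_force: 0.0
```

```bash
python3 -c "
from r import *
plan([],.025)
d=get_image('top');S=get_image('side')
cv2.imwrite('pics/v8.png',np.hstack([cv2.resize(d['image'][170:300,150:350],(400,260),interpolation=2),cv2.resize(S['image'][100:260,210:410],(400,260),interpolation=2)]))"
```

```text
t 34.82 p [0.4469 0.162  0.2017] psi -0.060 w 0.471 gf 0.0 tilt [ 0.005  0.002 -1.   ]
```

View pics/v8.png

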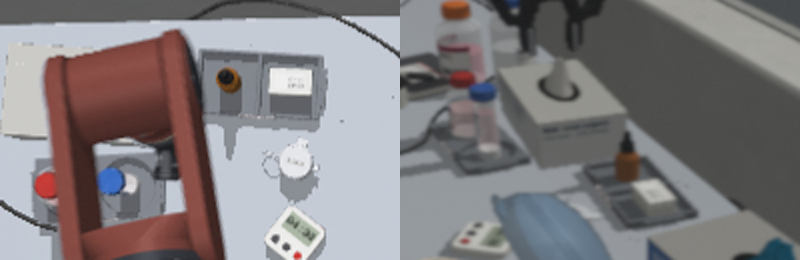

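The dropper (228,78) and the slip box (290,80) sit in the square tray, and the bottle and tube stand in the round wells. The tally at (296,160) hasn't moved, and the gripper is clear.

Request:
carry_out --series '[[0.04, [0, 0, -0.02], 0], [0.04, [0, 0, 0], 0], [0.04, [0, 0, 0], 0], [0.04, [0, 0, 0], 0], [0.04, [0, 0, 0], 0], [0.04, [0, 0, 0], 0], [0.04, [0, 0, 0], 0], [0.04, [0, 0, 0], 0], [0.04, [0, 0, 0], 0], [0.04, [0, 0, 0], 0]]'

```text
time: 35.75
position: [0.4475, 0.1603, 0.2182]
tcp_rot: [-2.287, -2.154, 0.0]
force: [0.0, -0.9, -5.4]
width: 0.469
gripper_force: 0.0
```

```bash
python3 -c "
from plant import *
print(close_job())"
```

```text
the job is handed in; nothing more can be done
None
```

Both kits are made up and the job is handed in at about 36 s: bottle and tube in the round wells, dropper and slip box in the square compartments, all upright or flat in the last pictures, with the tally counter left where it was.

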